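# Take the middle game box out of the stack

## Robot

A 7-joint arm with a two-finger parallel gripper is mounted at the origin on the work surface. World frame = base frame: x ahead of the robot, y to its left, z up, the work surface at z = 0. Lengths are in m, angles in rad, forces in N, time in s.
With the tool pointing down it reaches from about 0.4 to 0.85 m from the base axis. Payload 10.4 kg.
Tool frame: the origin (TCP) lies midway between the tips of the shut fingers; the grasp point (between the pads) lies 19 mm behind it; z points along the fingers, y is the line along which they close (so a half turn about z gives the same grasp; the last joint's range is limited). The gripper opens to 85 mm and grips with 20 to 120 N. Pads are 22 mm wide; open, the fingers measure 114 mm over their backs; the gripper's body (76 mm by 85 mm) begins 54 mm behind the grasp point. The pads swing forward as they close: fully open they stand 13 mm farther back than shut.
Start: joints at [-1.139, 0.332, -0.065, 1.46, 0.022, 1.35, -0.088], TCP at [0.275, 0.561, 0.231] pointing down, gripper open.
Joint ranges: [-2.6, 2.6], [-0.5, 2.12], [-1.47, 1.34], [0.16, 2.42], [-1.27, 4.41], [0.06, 2.06], [-2.6, 2.6]. Speed limits (rad/s): [2.22, 2.22, 2.79, 2.79, 3.14, 3.14, 3.14].

## Interface

Orientations are given as a 3x3 rotation matrix whose columns are the frame's x, y, z axes.
In Python, from bench import get_obs, eyes, close_job gives the robot as it stands.
- The arm moves only by the tool servo_tool, never from a script. Its argument "steps" is a list of rows, each a list of 3 entries, a list of its own where there are three numbers: the shift along the tool's x, y, z in cm, then the turn, a rotation vector about the tool's x, y, z in rad, then the opening, from -1 (shut) to 1 (fully open), so that 0 is half open. In form: [[[tx, ty, tz], [wx, wy, wz], hand], ...]. A call has 1 to 8 rows; each row shifts and turns the commanded pose from where the row before left it, along the tool's axes as they then stand; what a row does not reach is not made up. A row lasts 1/8 s, in which the tool goes at most 62.5 mm and 10.7 degrees, less where a joint would pass 70% of its speed; a pose out of reach is approached as far as the arm can. A call with a gripper value outside its range is refused whole. The fingers move at their own pace and stop on an object; "squeeze" is the grip in N (left out, the last holds). Time passes only in rows, so rows that do not move let the fingers close. It gives the time, the measured TCP pose, the force, the opening and the grip force at its end, in the units of the state.
- get_obs(): the state, without advancing time (a new reading comes with each control period).
- eyes.snapshot(name): name is "side" or "top" or "wrist"; returns a dict with "image" (480x640x3 uint8, red, green, blue), "camera_matrix" (3x3 intrinsics, pixels), "R" (3x3) and "t" (3): a world point X has camera coordinates R X + t; the wrist camera has in their place "tool_from_camera" (4x4, takes a point from camera to tool coordinates, whose origin is the TCP and whose axes are the flange's). Camera axes: x right, y down, z forward; pixel columns grow to the right and rows downward; lengths in m; the calibration is good to about 2 mm. A picture is of the moment at which its call begins: read the wrist's pose just before it. There is no depth.
- close_job(): hands the job in; it is judged then, once.
The state is a dict: "t": time; "joint_positions": joint angles; "joint_velocities": joint speeds; "joint_torque": joint torques, N m; "ee_pos": TCP position; "orientation": TCP orientation; "ft_force": force on the tool from outside, world axes, zero at the start; "moment": the same for the moment, N m; "gripper_width": opening from 0.0 (shut) to 1.0 (fully open); "grip_force": force on a finger pad.
Only numpy, scipy, OpenCV 4.12 (cv2) and the standard library are available. Lean on these libraries where they do the work, as an engineer would, in place of code of your own. Each camera call takes 0.05 s, during which the arm holds its last target. There are 200 camera calls.

## Task

Three game boxes are stacked in the black stand. Lift the yellow box off the top and set it aside, take out the green box from under it, and lower the green box lengthways between the blue rack's two side walls, keeping hold of it until it stands on the rack's floor. Put the yellow box back squarely on the ivory box in the stand, leave both boxes standing level, do not drop them, and leave the ivory box and everything else on the table where they are.

Things in the scene. Friction and masses are not known exactly. Their poses are not given: they have to be found in the camera images.
- stand: Fixed black stand; origin: centre of its underside, on the table. Floor 70 (x) x 96 (y) x 8 mm. Walls 50 mm long (x), 10 thick, 96 tall, at its +y and -y sides, 76 mm apart inside; x sides open. Boxes stand with their length along its y, gripped between the walls only across their width. Box centres at 30.5 (ivory), 75.5 (green), 120.5 mm (yellow) above the table; yellow starts above the walls.
- rack: Fixed blue rack; origin: centre of its underside, on the table. Floor 83 (x) x 56 (y) x 8 mm. Walls 56 mm long (y), 10 thick, 62 tall, at its +x and -x sides, 63 mm apart inside; y ends open. The green box goes in centred, length along its y, centre 30.5 mm above the table. No room for fingers beside the walls: grip it by its ends (across its 68 mm length), so put it down and take it again first.
- mat_top (a point): Fixed cork mat, 140 (x) x 270 (y) x 3 mm, a free place for setting boxes down; this point is the centre of its upper face, 3 mm above the table.
- green_box_center (a point): Green closed game box with white dots on the lid and a brass line round it, middle of the stack at the start. 68 x 56 x 45 mm (length along its own y, width along its own x, height along z), about 0.25 kg; this point is its centre, 22.5 mm above its underside.
- yellow_box_center (a point): Yellow closed game box with a red diamond on the lid, top of the stack at the start. 68 x 56 x 45 mm (length along its own y, width along its own x, height along z), about 0.25 kg; this point is its centre, 22.5 mm above its underside.
- ivory_box_center (a point): Ivory-white closed game box, bottom of the stack. 68 x 56 x 45 mm (length along its own y, width along its own x, height along z), about 0.25 kg; this point is its centre, 22.5 mm above its underside.
- jar_center (a point): Bystander: green glass candy jar with brass cap, 94 mm across, 125 mm tall; point 55 mm above the table.
- pen_cup_center (a point): Bystander: wooden pen cup, 76 mm across, 95 mm tall, with pens reaching 155 mm; point 47.5 mm above the table.
- coaster_center (a point): Bystander: white ceramic coaster, 100 mm across, 8 mm thick; point 4 mm above the table.
- top: Bystander: red plastic spinning top lying tilted, 60 mm across; it does not move. Origin at its tip, on the table.
Mind the look-alikes: they are no part of the job. What is meant by the stand is not pink, and is the smaller of those in its own colour.

How it is judged:
By the outcome, as a careful person would: the job done as asked, in the order asked, and still so for the second after the job is handed in, with the robot touching nothing.
It also fails if it takes over 72 s, if anything falls off the work surface, if the arm or the gripper's body presses on something with over 40 N, if the wrist force passes 120 N, or if a joint passes its speed limit or range.

## Working session

There is one attempt and no reset: what is moved stays moved. The work goes in short steps, Python scripts to look and compute and a tool call to move; the robot and the scene stay as the last step left them, time stands still between calls to the robot, and variables do not carry over. Pictures are saved under pics/ and viewed, at most 10 in all, crops included, and the job is handed in when it is done.

Besides the shell and the picture viewer there is one more tool, called as name(argument=value, ...), one argument or row to a line, values as JSON. servo_tool: Moves the arm, as the interface text tells. Its arguments: {"type":"object","properties":{"steps":{"type":"array"},"squeeze":{"type":"number"}},"required":["steps"]}

```bash
mkdir -p pics; ls; python3 - <<'E'
from bench import get_obs, eyes
import cv2,numpy as np,pickle
o=get_obs();print({k:np.round(v,3).tolist() for k,v in o.items()})
d={n:eyes.snapshot(n) for n in("side","top")}
pickle.dump(d,open("s0.pkl","wb"))
for n in d:
    s=d[n];cv2.imwrite(f"pics/{n}0.png",s["image"][...,::-1]);print(n,s["camera_matrix"].tolist(),np.round(s["R"],3).tolist(),s["t"])
E
```

```text
pics
{'t': 0.0, 'joint_positions': [-1.139, 0.333, -0.065, 1.461, 0.022, 1.35, -0.089], 'joint_velocities': [-0.0, -0.0, 0.0, -0.001, -0.001, 0.0, -0.002], 'joint_torque': [-0.0, -62.544, 0.049, -39.16, 0.016, 0.01, -0.0], 'ee_pos': [0.274, 0.561, 0.231], 'orientation': [[-0.898, 0.439, -0.001], [0.439, 0.898, -0.001], [-0.0, -0.001, -1.0]], 'ft_force': [-0.49, 0.04, 0.068], 'moment': [-0.015, 0.006, -0.022], 'grip_force': 0.0, 'gripper_width': 1.0}
side [[502.35884525374485, 0.0, 330.605316883012], [0.0, 502.35884525374485, 239.78411165753496], [0.0, 0.0, 1.0]] [[0.764, -0.645, -0.001], [-0.336, -0.396, -0.855], [0.551, 0.653, -0.519]] [-0.41031021  0.29395104  0.8138991 ]
top [[528.2448556368103, 0.0, 317.9069553778575], [0.0, 528.2448556368103, 234.10963583686248], [0.0, 0.0, 1.0]] [[-0.005, -1.0, 0.02], [-0.989, 0.002, -0.149], [0.149, -0.02, -0.989]] [0.03894339 0.585959   1.17586455]
```

View pics/side0.png

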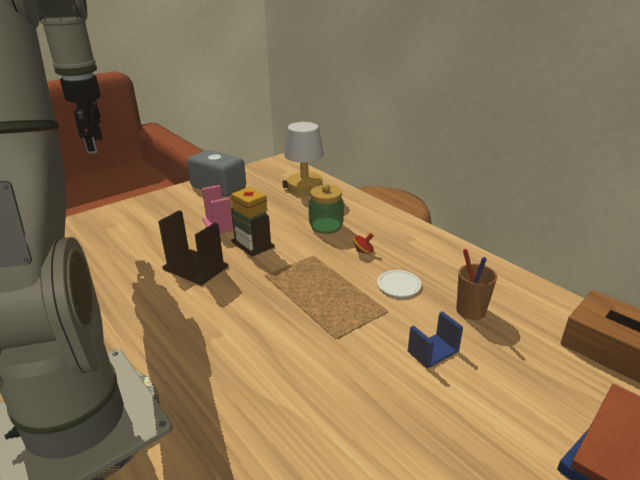

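View pics/top0.png

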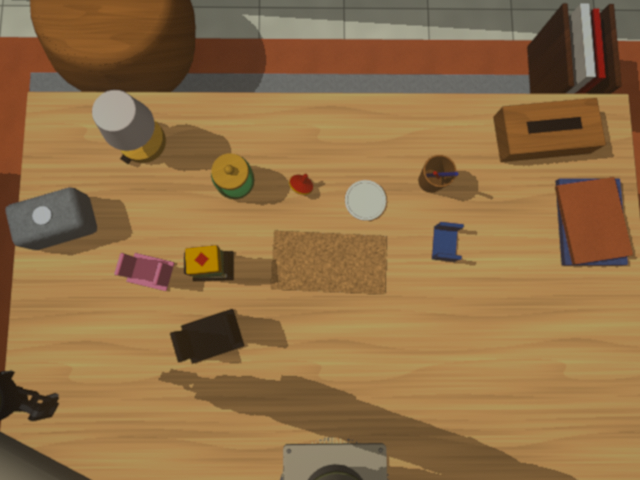

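The side view shows the stack at (252,220), an empty larger black stand at (195,250), a pink stand at (215,210) and the blue rack at (435,340). Candidates in the top view:
- **Stands:** black with the stack (208,263), larger black and empty (208,337), pink (145,270). I choose (208,263), the smaller black one with the boxes.
- **Racks:** blue rack (447,242). The blue book at (590,220) is not it.

Next I measure and check in a crop.

```bash
cat > h.py <<'E'
import numpy as np,cv2
def ray(s,p,z):
    "pixel(s) -> world on plane z"
    K,R,t=s["camera_matrix"],np.array(s["R"]),np.array(s["t"])
    p=np.atleast_2d(p).astype(float)
    d=np.c_[p,np.ones(len(p))]@np.linalg.inv(K).T@R
    c=-R.T@t
    return c+d*((z-c[2])/d[:,2])[:,None]
def mask(im,lo,hi):
    return cv2.inRange(cv2.cvtColor(im,cv2.COLOR_RGB2HSV),lo,hi)
def blobs(m,roi=None,amin=30):
    if roi is not None:
        k=np.zeros_like(m);x0,y0,x1,y1=roi;k[y0:y1,x0:x1]=255;m=m&k
    c,_=cv2.findContours(m,cv2.RETR_EXTERNAL,cv2.CHAIN_APPROX_NONE)
    return sorted([q for q in c if cv2.contourArea(q)>amin],key=cv2.contourArea,reverse=True)
def rect(s,c,z):
    "world minAreaRect of contour on plane z: centre, size, yaw deg"
    w=ray(s,c.reshape(-1,2),z)[:,:2]
    return cv2.minAreaRect((w*1000).astype(np.float32))
E
python3 - <<'E'
from h import *;import pickle
d=pickle.load(open("s0.pkl","rb"));s=d["top"];im=s["image"]
hsv=cv2.cvtColor(im,cv2.COLOR_RGB2HSV)
print("yellow px",hsv[253,192],hsv[272,192],"blue",hsv[242,447],"wall top",hsv[226,447],"mat",hsv[262,330])
for c in blobs(mask(im,(15,150,120),(32,255,255)),(175,235,240,290))[:2]: print("Y",rect(s,c,.143),cv2.boundingRect(c))
for c in blobs(mask(im,(105,80,20),(130,255,255)),(420,210,480,275))[:2]: print("R",rect(s,c,.062),cv2.boundingRect(c))
print("mat",ray(s,[[274,231],[387,234],[386,294],[272,290]],.003).round(3).tolist())
print("objs",ray(s,[[366,200]],.008),ray(s,[[231,168]],.125),ray(s,[[437,162]],.095))
a=cv2.resize(im[220:300,165:255],None,fx=4.4,fy=4.4,interpolation=2)
b=cv2.resize(im[205:285,410:492],None,fx=4.4,fy=4.4,interpolation=2)
cv2.imwrite("pics/c1.png",np.hstack([a,b])[...,::-1])
E
```

```text
yellow px [ 22 255 176] [ 22 255 164] blue [111 124 107] wall top [118  60  64] mat [ 16 147 149]
Y ((519.18701171875, 284.20977783203125), (56.81201171875, 68.30689239501953), 6.205070972442627) (184, 245, 34, 29)
R ((560.6932373046875, -257.0222473144531), (62.40420150756836, 62.916446685791016), 83.4927749633789) (433, 229, 28, 30)
R ((604.3115234375, -267.59112548828125), (50.647422790527344, 6.4055280685424805), 83.11752319335938) (440, 223, 23, 5)
mat [[0.6, 0.141, 0.003], [0.592, -0.129, 0.003], [0.449, -0.123, 0.003], [0.46, 0.144, 0.003]]
objs [[ 0.67409905 -0.07970996  0.008     ]] [[0.72029244 0.22799547 0.125     ]] [[ 0.74307986 -0.23262475  0.095     ]]
```

View pics/c1.png

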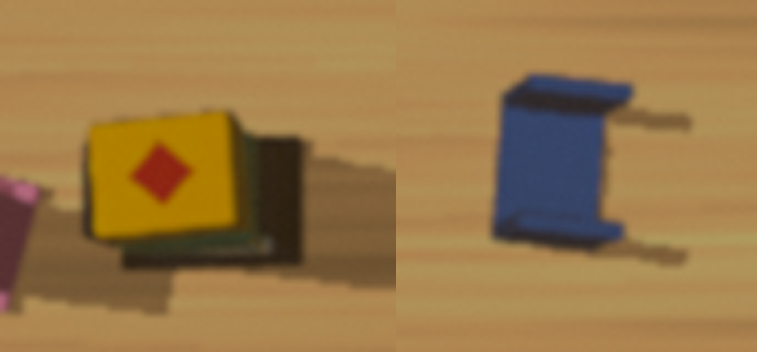

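The crop shows the yellow lid with its red diamond at left, in the black stand and turned about +6°. The blue rack at right is turned about -6° and open at its y ends. The choice is confirmed, so I'm setting out.

```bash
cat >> h.py <<'E'
from scipy.spatial.transform import Rotation as Ro
from bench import get_obs,eyes
def go(xyz,ydir,n=None,hand=1.0):
    "rows from the present pose to TCP xyz, tool down, tool y at heading ydir (deg, half turns equal: nearest)"
    o=get_obs();p=np.array(o["ee_pos"]);R=np.array(o["orientation"])
    cur=np.degrees(np.arctan2(R[1,1],R[0,1]))
    a=np.radians(ydir)
    y=np.array([np.cos(a),np.sin(a),0]);z=np.array([0,0,-1.]);T=np.c_[np.cross(y,z),y,z]
    w=Ro.from_matrix(R.T@T).as_rotvec();D=np.array(xyz)-p
    n=n or int(max(np.ceil(np.linalg.norm(D)/.05),np.ceil(np.linalg.norm(w)/.17),1))
    print("t",round(o["t"],2),"at",p.round(4),"y heading",cur.round(2),"q",np.round(o["joint_positions"],2))
    for i in range(n):
        Ri=R@Ro.from_rotvec(w*i/n).as_matrix()
        print([(Ri.T@D/n*100).round(2).tolist(),(w/n).round(3).tolist(),hand])
def wrist():
    o=get_obs();s=eyes.snapshot("wrist")
    T=np.eye(4);T[:3,:3]=o["orientation"];T[:3,3]=o["ee_pos"]
    W=T@np.array(s["tool_from_camera"])
    s["R"]=W[:3,:3].T;s["t"]=-W[:3,:3].T@W[:3,3];return s
def save(s,n): cv2.imwrite(f"pics/{n}.png",s["image"][...,::-1])
E
python3 -c "
from h import *
go([.519,.284,.25],6.2)"
```

```text
t 0.1 at [0.2744 0.5612 0.2306] y heading 63.94 q [-1.14  0.33 -0.06  1.46  0.02  1.35 -0.09]
[[-4.27, -1.77, -0.24], [-0.0, 0.0, 0.126], 1.0]
[[-4.46, -1.22, -0.24], [-0.0, 0.0, 0.126], 1.0]
[[-4.57, -0.65, -0.24], [-0.0, 0.0, 0.126], 1.0]
[[-4.62, -0.07, -0.24], [-0.0, 0.0, 0.126], 1.0]
[[-4.59, 0.51, -0.24], [-0.0, 0.0, 0.126], 1.0]
[[-4.49, 1.08, -0.24], [-0.0, 0.0, 0.126], 1.0]
[[-4.32, 1.64, -0.24], [-0.0, 0.0, 0.126], 1.0]
[[-4.08, 2.17, -0.24], [-0.0, 0.0, 0.126], 1.0]
```

servo_tool(
  steps=[
    [[-4.3,-1.8,-0.2],[0,0,0.126],1],
    [[-4.5,-1.2,-0.2],[0,0,0.126],1],
    [[-4.6,-0.7,-0.2],[0,0,0.126],1],
    [[-4.6,-0.1,-0.2],[0,0,0.126],1],
    [[-4.6,0.5,-0.2],[0,0,0.126],1],
    [[-4.5,1.1,-0.2],[0,0,0.126],1],
    [[-4.3,1.6,-0.2],[0,0,0.126],1],
    [[-4.1,2.2,-0.2],[0,0,0.126],1],
  ],
  squeeze=40,
)

```text
t: 1.1
ee_pos: [0.5199, 0.2817, 0.2471]
orientation: [[-0.104, 0.995, -0.0], [0.995, 0.104, -0.0], [-0.0, -0.0, -1.0]]
ft_force: [-0.5, -0.3, 0.3]
gripper_width: 1.002
grip_force: 0.0
```

```bash
python3 -c "
from h import *;import pickle
s=wrist();save(s,'w1');pickle.dump(s,open('w1.pkl','wb'))
go([.519,.284,.25],6.2)
for c in blobs(mask(s['image'],(15,150,90),(32,255,255)),amin=400)[:3]: print(rect(s,c,.143),cv2.boundingRect(c))"
```

```text
t 1.15 at [0.5243 0.2751 0.2475] y heading 5.15 q [-0.78  0.25  0.27  1.54 -0.06  1.36 -0.42]
[[0.94, -0.44, -0.26], [0.002, 0.003, -0.018], 1.0]
((520.525634765625, 281.7903137207031), (57.87900924682617, 78.60488891601562), 5.646060943603516) (284, 180, 77, 100)
((691.5546875, 246.2451934814453), (69.03236389160156, 74.62324523925781), 52.022682189941406) (484, 250, 90, 85)
((697.2383422851562, 412.1188659667969), (37.69232177734375, 70.68724822998047), 21.83634376525879) (580, 2, 60, 118)
```

View pics/w1.png

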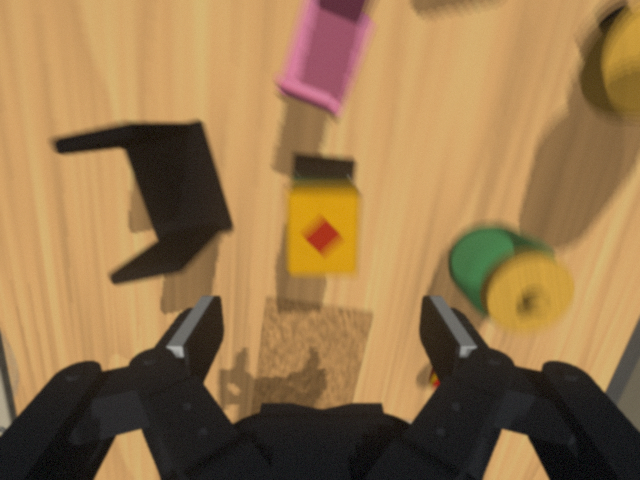

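The wrist view, slightly blurred by settling, shows the yellow lid at (323,230) and the stand's +y wall at (324,165), squarer to the world than the box. The pink stand at (325,60) and the large black stand at (175,190) are clear of the gripper.

servo_tool(
  steps=[
    [[0.5,-0.2,1.5],[0,0,-0.018],1],
    [[0.4,-0.2,1.5],[0,0,0],1],
    [[0,0,0],[0,0,0],1],
    [[0,0,0],[0,0,0],1],
  ],
)

```text
t: 1.65
ee_pos: [0.5138, 0.2921, 0.2174]
orientation: [[-0.127, 0.992, -0.0], [0.992, 0.127, 0.0], [0.0, -0.0, -1.0]]
ft_force: [-0.5, 0.3, 0.2]
gripper_width: 1.005
grip_force: 0.0
```

```bash
python3 -c "
from h import *
s=wrist()
for c in blobs(mask(s['image'],(15,150,90),(32,255,255)),amin=400)[:2]: print(rect(s,c,.143),cv2.boundingRect(c))
r=[c for c in blobs(mask(s['image'],(0,150,60),(8,255,255))|mask(s['image'],(172,150,60),(180,255,255)),amin=60)][:2]
for c in r: m=cv2.moments(c); print(ray(s,[m['m10']/m['m00'],m['m01']/m['m00']],.143))
go([.519,.284,.10],6.2)"
```

```text
((517.89306640625, 287.34698486328125), (55.683597564697266, 76.8888168334961), 6.17906379699707) (285, 197, 84, 107)
((685.6578369140625, 256.2496032714844), (69.74644470214844, 74.28843688964844), 9.337281227111816) (499, 273, 99, 90)
[[0.51879068 0.28188089 0.143     ]]
t 1.7 at [0.5142 0.2919 0.2177] y heading 7.26 q [-0.8   0.26  0.25  1.59 -0.07  1.3  -0.42]
[[-0.28, 0.12, 3.92], [0.0, -0.0, 0.006], 1.0]
[[-0.28, 0.13, 3.92], [0.0, -0.0, 0.006], 1.0]
[[-0.28, 0.13, 3.92], [0.0, -0.0, 0.006], 1.0]
```

servo_tool(
  steps=[
    [[-0.5,0.2,3.5],[0,0,0.019],1],
    [[-0.4,0.2,3.5],[0,0,0],1],
    [[0,0,2.4],[0,0,0],1],
    [[0,0,2.4],[0,0,0],1],
    [[0,0,0],[0,0,0],1],
    [[0,0,0],[0,0,0],1],
  ],
)

```text
t: 2.45
ee_pos: [0.5199, 0.2834, 0.1006]
orientation: [[-0.107, 0.994, 0.001], [0.994, 0.107, 0.001], [0.001, 0.001, -1.0]]
ft_force: [0.1, 0.3, 0.0]
gripper_width: 1.004
grip_force: 0.0
```

servo_tool(
  steps=[
    [[0,0,0],[0,0,0],0.2],
    [[0,0,0],[0,0,0],-0.2],
    [[0,0,0],[0,0,0],-0.2],
    [[0,0,0],[0,0,0],-0.2],
    [[0,0,0],[0,0,0],-0.2],
    [[0,0,0],[0,0,0],-0.2],
  ],
)

```text
t: 3.2
ee_pos: [0.5197, 0.2834, 0.1004]
orientation: [[-0.107, 0.994, 0.001], [0.994, 0.107, 0.001], [0.001, 0.001, -1.0]]
ft_force: [-1.8, -0.9, 6.5]
gripper_width: 0.655
grip_force: 43.1
```

servo_tool(
  steps=[
    [[0,0,-0.5],[0,0,0],-0.2],
    [[0,0,-2],[0,0,0],-0.2],
    [[0,0,-3],[0,0,0],-0.2],
    [[0,0,-3],[0,0,0],-0.2],
    [[0,0,-1.5],[0,0,0],-0.2],
    [[0,0,0],[0,0,0],-0.2],
  ],
)

```text
t: 3.95
ee_pos: [0.5195, 0.2831, 0.1998]
orientation: [[-0.107, 0.994, 0.001], [0.994, 0.107, 0.001], [0.001, 0.001, -1.0]]
ft_force: [0.6, 0.7, -2.7]
gripper_width: 0.648
grip_force: 42.9
```

```bash
python3 -c "
from h import *
go([.525,.085,.20],6.2,6,-.2)"
```

```text
t 3.95 at [0.5195 0.2831 0.1998] y heading 6.13 q [-0.79  0.28  0.26  1.61 -0.07  1.26 -0.41]
[[-3.29, -0.26, -0.01], [0.0, -0.0, -0.0], -0.2]
[[-3.29, -0.26, -0.01], [0.0, -0.0, -0.0], -0.2]
[[-3.29, -0.26, -0.0], [0.0, -0.0, -0.0], -0.2]
[[-3.29, -0.26, -0.0], [0.0, -0.0, -0.0], -0.2]
[[-3.29, -0.26, -0.0], [0.0, -0.0, -0.0], -0.2]
[[-3.29, -0.27, -0.0], [0.0, -0.0, -0.0], -0.2]
```

servo_tool(
  steps=[
    [[-2,-0.2,0],[0,0,0],-0.2],
    [[-4.5,-0.4,0],[0,0,0],-0.2],
    [[-5,-0.4,0],[0,0,0],-0.2],
    [[-5,-0.4,0],[0,0,0],-0.2],
    [[-2.5,-0.2,2],[0,0,0],-0.2],
    [[-0.7,0,4],[0,0,0],-0.2],
    [[0,0,4],[0,0,0],-0.2],
    [[0,0,4],[0,0,0],-0.2],
  ],
)

```text
t: 4.95
ee_pos: [0.5233, 0.0837, 0.0571]
orientation: [[-0.105, 0.994, -0.001], [0.994, 0.105, -0.001], [-0.001, -0.001, -1.0]]
ft_force: [0.0, 0.4, -1.5]
gripper_width: 0.652
grip_force: 43.0
```

servo_tool(
  steps=[
    [[0,0,3],[0,0,0],-0.2],
    [[0,0,1.2],[0,0,0],-0.2],
    [[0,0,0.5],[0,0,0],-0.2],
    [[0,0,0],[0,0,0],-0.2],
    [[0,0,0],[0,0,0],-0.2],
  ],
)

```text
t: 5.58
ee_pos: [0.525, 0.0856, 0.0133]
orientation: [[-0.107, 0.994, 0.002], [0.994, 0.107, 0.001], [0.001, 0.002, -1.0]]
ft_force: [-0.2, 0.1, -1.7]
gripper_width: 0.652
grip_force: 43.0
```

servo_tool(
  steps=[
    [[0,0,0.4],[0,0,0],-0.2],
    [[0,0,0.2],[0,0,0],-0.2],
    [[0,0,0.1],[0,0,0],-0.2],
    [[0,0,0],[0,0,0],-0.2],
    [[0,0,0],[0,0,0],-0.2],
  ],
)

```text
t: 6.2
ee_pos: [0.5243, 0.0854, 0.0055]
orientation: [[-0.107, 0.994, -0.0], [0.994, 0.107, 0.0], [0.0, -0.0, -1.0]]
ft_force: [-2.3, -1.2, 3.1]
gripper_width: 0.65
grip_force: 43.4
```

servo_tool(
  steps=[
    [[0,0,0],[0,0,0],0.4],
    [[0,0,0],[0,0,0],1],
    [[0,0,0],[0,0,0],1],
    [[0,0,0],[0,0,0],1],
    [[0,0,-3],[0,0,0],1],
    [[0,0,-5],[0,0,0],1],
    [[0,0,-5],[0,0,0],1],
    [[0,0,-5],[0,0,0],1],
  ],
)

```text
t: 7.2
ee_pos: [0.5242, 0.0853, 0.187]
orientation: [[-0.107, 0.994, 0.0], [0.994, 0.107, 0.0], [0.0, 0.0, -1.0]]
ft_force: [1.9, 0.5, 0.3]
gripper_width: 1.002
grip_force: 0.0
```

servo_tool(
  steps=[
    [[4,0.4,-1],[0,0,0],1],
    [[5,0.4,0],[0,0,0],1],
    [[5,0.4,0],[0,0,0],1],
    [[4.5,0.4,0],[0,0,0],1],
    [[1.2,0,0],[0,0,0],1],
    [[0,0,0],[0,0,0],1],
    [[0,0,0],[0,0,0],1],
  ],
)

```text
t: 8.07
ee_pos: [0.5198, 0.2811, 0.1954]
orientation: [[-0.105, 0.995, 0.0], [0.995, 0.105, -0.0], [-0.001, 0.0, -1.0]]
ft_force: [-0.2, -0.2, -0.2]
gripper_width: 1.003
grip_force: 0.0
```

```bash
python3 -c "
from h import *;import pickle
s=wrist();pickle.dump(s,open('w2.pkl','wb'))
p=eyes.snapshot('top');pickle.dump(p,open('t2.pkl','wb'))
go([.519,.283,.2],6.2)
a=s['image'][120:360,180:480]
b=p['image'][235:300,170:250];c=p['image'][225:300,265:390]
save(dict(image=cv2.resize(a,None,fx=2.2,fy=2.2)),'w2')
for c in blobs(mask(p['image'],(15,200,100),(32,255,255)),(262,215,400,310))[:2]: print('Y',rect(p,c,.048),cv2.boundingRect(c))"
```

```text
t 8.18 at [0.5198 0.2814 0.1955] y heading 6.0 q [-0.79  0.28  0.26  1.62 -0.07  1.25 -0.41]
[[0.17, -0.06, -0.45], [0.0, 0.0, -0.003], 1.0]
Y ((524.0865478515625, 85.45623779296875), (55.33203125, 67.7741928100586), 6.629560947418213) (282, 248, 31, 27)
```

View pics/w2.png

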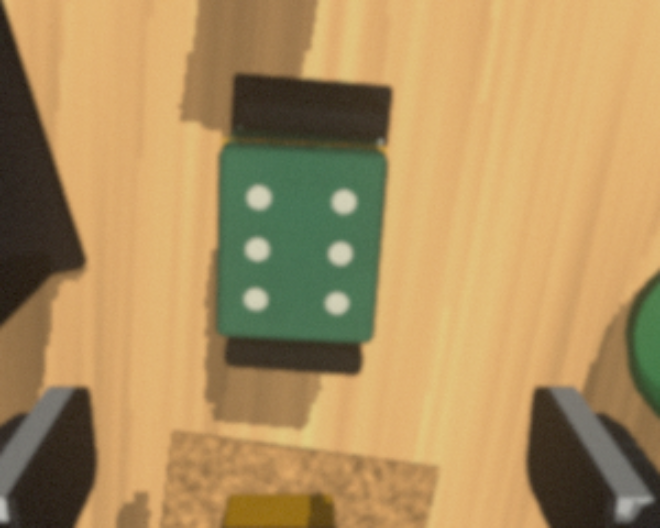

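The crop shows the green lid with its six dots centred near (300,243), the stand walls above and below it at (312,100) and (295,357), and the yellow box standing on the mat at the bottom edge.

```bash
python3 -c "
from h import *;import pickle
s=pickle.load(open('w2.pkl','rb'));im=s['image']
for c in blobs(mask(im,(65,80,50),(95,255,200)),(260,150,370,300))[:1]: print('G',rect(s,c,.098),cv2.boundingRect(c))
sub=mask(im,(0,0,150),(180,110,255))
P=[]
for c in blobs(sub,(285,195,350,265),20):
  m=cv2.moments(c);P.append(ray(s,[m['m10']/m['m00'],m['m01']/m['m00']],.098)[0,:2])
P=np.array(P);print(P.round(4),P.mean(0))
f=lambda x,y:[180+x/2.2,120+y/2.2]
w=ray(s,[f(236,75),f(391,87),f(228,340),f(226,366),f(359,373)],.096);print(w.round(4))
for i,j in((0,1),(3,4)): v=w[j]-w[i];print(np.degrees(np.arctan2(v[1],v[0])),np.linalg.norm(v))
print('stand c',(w[0]+w[1]+w[3]+w[4])/4)
"
```

```text
G ((516.0638427734375, 282.4024963378906), (50.76277160644531, 65.46929168701172), 3.9263813495635986) (281, 188, 71, 86)
[[0.5013 0.2983]
 [0.5292 0.2998]
 [0.5022 0.2804]
 [0.53   0.2818]
 [0.5032 0.2625]
 [0.5311 0.2639]] [0.51618447 0.28110555]
[[0.4911 0.3362 0.096 ]
 [0.5401 0.3377 0.096 ]
 [0.495  0.245  0.096 ]
 [0.495  0.2348 0.096 ]
 [0.5425 0.237  0.096 ]]
1.651332452947163 0.04905637183027105
2.6457712216427454 0.04749490670563055
stand c [0.51715637 0.28643631 0.096     ]
```

```bash
python3 -c "
from h import *
go([.516,.2815,.058],3)"
```

```text
t 8.18 at [0.5198 0.2814 0.1955] y heading 6.0 q [-0.79  0.28  0.26  1.62 -0.07  1.25 -0.41]
[[0.02, -0.13, 4.58], [0.0, 0.0, 0.017], 1.0]
[[0.02, -0.13, 4.58], [0.0, 0.0, 0.017], 1.0]
[[0.01, -0.13, 4.58], [0.0, 0.0, 0.017], 1.0]
```

servo_tool(
  steps=[
    [[0,-0.2,3],[0,0,0.026],1],
    [[0,-0.2,3.5],[0,0,0.026],1],
    [[0,0,3.5],[0,0,0],1],
    [[0,0,2.5],[0,0,0],1],
    [[0,0,1.2],[0,0,0],1],
    [[0,0,0],[0,0,0],1],
    [[0,0,0],[0,0,0],1],
  ],
)

```text
t: 9.05
ee_pos: [0.516, 0.2828, 0.0595]
orientation: [[-0.055, 0.999, 0.002], [0.999, 0.055, 0.001], [0.001, 0.002, -1.0]]
ft_force: [-0.4, 1.1, -0.2]
gripper_width: 1.001
grip_force: 0.0
```

servo_tool(
  steps=[
    [[0,0,0],[0,0,0],0.35],
    [[0,0,0],[0,0,0],0.25],
    [[0,0,0],[0,0,0],-0.2],
    [[0,0,0],[0,0,0],-0.2],
    [[0,0,0],[0,0,0],-0.2],
    [[0,0,0],[0,0,0],-0.2],
  ],
)

```text
t: 9.8
ee_pos: [0.5157, 0.283, 0.0592]
orientation: [[-0.055, 0.998, 0.001], [0.998, 0.055, 0.001], [0.001, 0.001, -1.0]]
ft_force: [-1.4, -0.6, 6.1]
gripper_width: 0.652
grip_force: 44.4
```

servo_tool(
  steps=[
    [[0,0,-0.3],[0,0,0],-0.2],
    [[0,0,-0.7],[0,0,0],-0.2],
    [[0,0,-1],[0,0,0],-0.2],
    [[0,0,0],[0,0,0],-0.2],
  ],
)

```text
t: 10.3
ee_pos: [0.5159, 0.283, 0.0794]
orientation: [[-0.055, 0.998, 0.001], [0.998, 0.055, 0.001], [0.001, 0.002, -1.0]]
ft_force: [0.4, 0.5, -3.4]
gripper_width: 0.648
grip_force: 43.5
```

servo_tool(
  steps=[
    [[0,0,-2],[0,0,0],-0.2],
    [[0,0,-3],[0,0,0],-0.2],
    [[0,0,-4],[0,0,0],-0.2],
    [[0,0,-4],[0,0,0],-0.2],
    [[0,0,-3],[0,0,0],-0.2],
    [[0,0,0],[0,0,0],-0.2],
    [[0,0,0],[0,0,0],-0.2],
  ],
)

```text
t: 11.18
ee_pos: [0.5147, 0.2824, 0.2368]
orientation: [[-0.055, 0.998, -0.002], [0.998, 0.055, -0.001], [-0.001, -0.002, -1.0]]
ft_force: [-1.0, 0.7, -3.9]
gripper_width: 0.649
grip_force: 43.7
```

```bash
python3 -c "
from h import *
go([.525,-.05,.24],3,8,-.2)"
```

```text
t 11.18 at [0.5147 0.2824 0.2368] y heading 3.16 q [-0.81  0.25  0.27  1.57 -0.07  1.34 -0.47]
[[-4.16, -0.1, -0.04], [-0.0, 0.0, 0.0], -0.2]
[[-4.16, -0.1, -0.04], [-0.0, 0.0, 0.0], -0.2]
[[-4.16, -0.1, -0.04], [-0.0, 0.0, 0.0], -0.2]
[[-4.16, -0.1, -0.04], [-0.0, 0.0, 0.0], -0.2]
[[-4.16, -0.09, -0.04], [-0.0, 0.0, 0.0], -0.2]
[[-4.16, -0.09, -0.04], [-0.0, 0.0, 0.0], -0.2]
[[-4.16, -0.09, -0.04], [-0.0, 0.0, 0.0], -0.2]
[[-4.16, -0.09, -0.04], [-0.0, 0.0, 0.0], -0.2]
```

servo_tool(
  steps=[
    [[-3,-0.1,0],[0,0,0],-0.2],
    [[-4.5,-0.1,0],[0,0,0],-0.2],
    [[-5,-0.1,0],[0,0,0],-0.2],
    [[-5,-0.1,0],[0,0,0],-0.2],
    [[-5,-0.1,0],[0,0,0],-0.2],
    [[-5,-0.1,0],[0,0,0],-0.2],
    [[-4,-0.1,0],[0,0,0],-0.2],
    [[-1.7,-0.1,2],[0,0,0.08],-0.2],
  ],
)

```text
t: 12.18
ee_pos: [0.5254, -0.0523, 0.2177]
orientation: [[0.03, 1.0, 0.0], [1.0, -0.03, -0.001], [-0.001, 0.001, -1.0]]
ft_force: [-0.0, 0.5, -2.7]
gripper_width: 0.652
grip_force: 43.7
```

servo_tool(
  steps=[
    [[0,0,4],[0,0,0.077],-0.2],
    [[0,0,5],[0,0,0],-0.2],
    [[0,0,5],[0,0,0],-0.2],
    [[0,0,3],[0,0,0],-0.2],
    [[0,0,1.6],[0,0,0],-0.2],
    [[0,0,0.6],[0,0,0],-0.2],
    [[0,0,0],[0,0,0],-0.2],
    [[0,0,0],[0,0,0],-0.2],
  ],
)

```text
t: 13.18
ee_pos: [0.5263, -0.0493, 0.0273]
orientation: [[0.102, 0.995, 0.002], [0.995, -0.102, 0.0], [0.001, 0.002, -1.0]]
ft_force: [-0.6, -0.9, -2.8]
gripper_width: 0.651
grip_force: 43.5
```

Contact is expected at TCP z 0.009, 1.8 cm further down.

servo_tool(
  steps=[
    [[0,0,0.8],[0,0,0],-0.2],
    [[0,0,0.6],[0,0,0],-0.2],
    [[0,0,0.3],[0,0,0],-0.2],
    [[0,0,0.1],[0,0,0],-0.2],
    [[0,0,0.05],[0,0,0],-0.2],
    [[0,0,0],[0,0,0],-0.2],
  ],
)

```text
t: 13.92
ee_pos: [0.5252, -0.0493, 0.0091]
orientation: [[0.102, 0.995, -0.001], [0.995, -0.102, 0.001], [0.001, -0.001, -1.0]]
ft_force: [-12.2, 1.0, 24.0]
gripper_width: 0.65
grip_force: 46.7
```

servo_tool(
  steps=[
    [[0,0,-0.05],[0,0,0],0.4],
    [[0,0,0],[0,0,0],1],
    [[0,0,0],[0,0,0],1],
    [[0,0,0],[0,0,0],1],
    [[0,0,-3],[0,0,0],1],
    [[0,0,-5],[0,0,0],1],
    [[0,0,-5],[0,0,0.15],1],
    [[0,0,-3],[0,0,0.17],1],
  ],
)

```text
t: 14.92
ee_pos: [0.5262, -0.0495, 0.1708]
orientation: [[0.415, 0.91, 0.003], [0.91, -0.415, 0.001], [0.002, 0.002, -1.0]]
ft_force: [0.6, 0.5, -1.2]
gripper_width: 1.001
grip_force: 0.0
```

servo_tool(
  steps=[
    [[0,0,-1],[0,0,0.18],1],
    [[0,0,0],[0,0,0.18],1],
    [[0,0,0],[0,0,0.18],1],
    [[0,0,0],[0,0,0.18],1],
    [[0,0,0],[0,0,0.18],1],
    [[0,0,0],[0,0,0.18],1],
    [[0,0,0],[0,0,0.171],1],
    [[0,0,0],[0,0,0],1],
  ],
)

```text
t: 15.92
ee_pos: [0.5255, -0.0493, 0.1782]
orientation: [[0.995, -0.101, -0.0], [-0.101, -0.995, 0.0], [-0.0, 0.0, -1.0]]
ft_force: [-0.6, 0.1, -0.3]
gripper_width: 1.0
grip_force: 0.0
```

```bash
cat >> h.py <<'E'
def green(s,z,roi):
    im=s["image"];P=[];D=[]
    for c in blobs(mask(im,(60,80,30),(95,255,220)),roi,80)[:1]: print("G",rect(s,c,z),cv2.boundingRect(c))
E
python3 -c "
from h import *;import pickle
s=wrist();pickle.dump(s,open('w3.pkl','wb'))
p=eyes.snapshot('top');pickle.dump(p,open('t3.pkl','wb'))
green(s,.048,None);green(p,.048,(265,215,400,310))
go([.525,-.05,.012],-96)
save(dict(image=np.hstack([s['image'][::2,::2],cv2.resize(p['image'][200:320,180:340],(320,240))])),'w3')"
```

```text
G ((527.5384521484375, -51.334110260009766), (63.87617874145508, 51.65607833862305), 84.20933532714844) (284, 190, 79, 61)
t 16.02 at [ 0.5255 -0.0493  0.1782] y heading -95.62 q [-0.62  0.17  0.69  1.82 -0.12  1.19 -1.55]
[[-0.01, 0.02, 4.16], [-0.0, 0.0, 0.002], 1.0]
[[-0.01, 0.02, 4.16], [-0.0, 0.0, 0.002], 1.0]
[[-0.01, 0.02, 4.16], [-0.0, 0.0, 0.002], 1.0]
[[-0.01, 0.02, 4.16], [-0.0, 0.0, 0.002], 1.0]
```

View pics/w3.png

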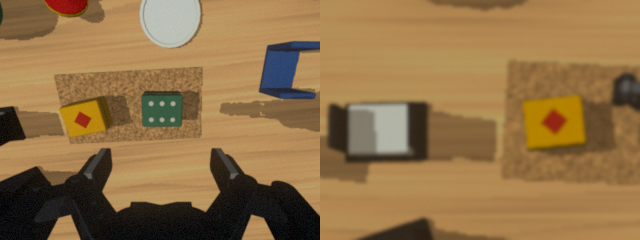

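Left (wrist): green on the mat at (162,110), yellow at (83,118), rack at (285,70). Right (top crop): the stand with only the ivory box in it at (377,130). I also measure the ivory box and the rack here.

```bash
python3 -c "
from h import *;import pickle
p=pickle.load(open('t3.pkl','rb'));s=pickle.load(open('w3.pkl','rb'))
def dots(s,roi,z):
  P=[]
  for c in blobs(mask(s['image'],(0,0,150),(180,90,255)),roi,8):
    m=cv2.moments(c);P.append(ray(s,[m['m10']/m['m00'],m['m01']/m['m00']],z)[0,:2])
  P=np.array(P);print(len(P),P.mean(0).round(4));print(P.round(4).tolist())
dots(s,(288,192,358,248),.048)
g=cv2.cvtColor(p['image'],cv2.COLOR_RGB2HSV)
for c in blobs(mask(p['image'],(0,0,70),(180,90,255)),(185,245,238,282))[:2]: print('I',rect(p,c,.053),cv2.boundingRect(c))
# rack floor/wall in wrist
for c in blobs(mask(s['image'],(105,80,20),(130,255,255)),(500,60,640,220))[:3]: print('R',cv2.boundingRect(c),rect(s,c,.062))
"
```

```text
6 [ 0.5257 -0.0512]
[[0.5378, -0.0704], [0.5415, -0.0349], [0.5397, -0.0527], [0.51, -0.0676], [0.5136, -0.0317], [0.5118, -0.0497]]
I ((515.8973388671875, 282.80517578125), (60.66872024536133, 72.50431060791016), 3.479994773864746) (193, 251, 34, 27)
R (520, 96, 78, 84) ((575.9005126953125, -228.603759765625), (46.03873825073242, 58.19253158569336), 83.70330810546875)
R (531, 178, 99, 18) ((537.2618408203125, -248.84585571289062), (77.53103637695312, 11.566418647766113), 80.93758392333984)
R (548, 83, 92, 15) ((607.1957397460938, -250.53297424316406), (64.33443450927734, 8.854281425476074), 84.8135757446289)
```

servo_tool(
  steps=[
    [[0.2,0,4],[0,0,0],1],
    [[0,0,4.5],[0,0,0],1],
    [[0,0,4.5],[0,0,0],1],
    [[0,0,3],[0,0,0],1],
    [[0,0,1.2],[0,0,0],1],
    [[0,0,0],[0,0,0],1],
    [[0,0,0],[0,0,0],1],
  ],
)

```text
t: 16.9
ee_pos: [0.5285, -0.0495, 0.0076]
orientation: [[0.995, -0.101, 0.002], [-0.101, -0.995, 0.0], [0.002, -0.001, -1.0]]
ft_force: [0.0, 0.0, -0.3]
gripper_width: 0.994
grip_force: 0.0
```

servo_tool(
  steps=[
    [[-0.15,0,0],[0,0,0],1],
    [[0,0,0],[0,0,0],0.6],
    [[0,0,0],[0,0,0],0.1],
    [[0,0,0],[0,0,0],0.1],
    [[0,0,0],[0,0,0],0.1],
    [[0,0,0],[0,0,0],0.1],
  ],
)

```text
t: 17.65
ee_pos: [0.5264, -0.0495, 0.0071]
orientation: [[0.995, -0.102, 0.001], [-0.102, -0.995, 0.0], [0.001, -0.0, -1.0]]
ft_force: [-2.8, -0.1, 7.0]
gripper_width: 0.787
grip_force: 44.4
```

servo_tool(
  steps=[
    [[0,0,-0.5],[0,0,0],0.1],
    [[0,0,-2],[0,0,0],0.1],
    [[0,0,-4],[0,0,0],0.1],
    [[0,0,-5],[0,0,0],0.1],
    [[0,0,-4],[0,0,0],0.1],
    [[0,0,-1.5],[0,0,0],0.1],
    [[0,0,0],[0,0,0],0.1],
  ],
)

```text
t: 18.52
ee_pos: [0.5261, -0.0491, 0.1762]
orientation: [[0.995, -0.102, 0.001], [-0.102, -0.995, 0.001], [0.0, -0.001, -1.0]]
ft_force: [-0.0, 0.2, -3.8]
gripper_width: 0.792
grip_force: 46.8
```

```bash
python3 -c "
from h import *;import pickle
p=pickle.load(open('s0.pkl','rb'))['top']
# rack wall-top outlines read from crop c1 (right half, x offset 396)
f=lambda x,y:[410+(x-396)/4.4,205+y/4.4]
w=ray(p,[f(530,75),f(632,85),f(631,98),f(500,232),f(620,225),f(622,238),f(497,236),f(602,247)],.062);print(w.round(4).tolist())
go([.56,-.2,.19],-96,None,.1)"
```

```text
[[0.6107, -0.2435, 0.062], [0.6054, -0.2967, 0.062], [0.5985, -0.2959, 0.062], [0.5287, -0.2248, 0.062], [0.5321, -0.2871, 0.062], [0.5254, -0.2878, 0.062], [0.5266, -0.2231, 0.062], [0.5208, -0.2773, 0.062]]
t 18.52 at [ 0.5261 -0.0491  0.1762] y heading -95.83 q [-0.63  0.18  0.71  1.82 -0.12  1.19 -1.55]
[[1.23, 3.67, -0.35], [-0.0, -0.0, 0.001], 0.1]
[[1.23, 3.67, -0.35], [-0.0, -0.0, 0.001], 0.1]
[[1.23, 3.66, -0.35], [-0.0, -0.0, 0.001], 0.1]
[[1.24, 3.66, -0.34], [-0.0, -0.0, 0.001], 0.1]
```

servo_tool(
  steps=[
    [[0,2,-0.3],[0,0,0],0.1],
    [[0,4,-0.5],[0,0,0],0.1],
    [[0,3.5,-0.5],[0,0,0],0.1],
    [[0,1.5,-0.2],[0,0,0],0.1],
    [[0,0,0],[0,0,0],0.1],
    [[0,0,0],[0,0,0],0.1],
  ],
)

```text
t: 19.27
ee_pos: [0.5149, -0.1571, 0.1904]
orientation: [[0.995, -0.1, -0.001], [-0.1, -0.995, 0.001], [-0.001, -0.0, -1.0]]
ft_force: [-0.5, 0.6, -2.3]
gripper_width: 0.789
grip_force: 46.6
```

```bash
python3 -c "
from h import *;import pickle
s=wrist();pickle.dump(s,open('w4.pkl','wb'))
go([.56,-.2,.19],-96,1,.1)
print(ray(s,[[320,240],[500,240]],.06).round(3))
save(s,'w4')"
```

```text
t 19.32 at [ 0.5149 -0.1571  0.1906] y heading -95.73 q [-0.48  0.2   0.78  1.78 -0.15  1.22 -1.32]
[[4.91, 3.82, 0.05], [-0.0, 0.001, 0.005], 0.1]
[[ 0.5   -0.155  0.06 ]
 [ 0.485 -0.306  0.06 ]]
```

View pics/w4.png

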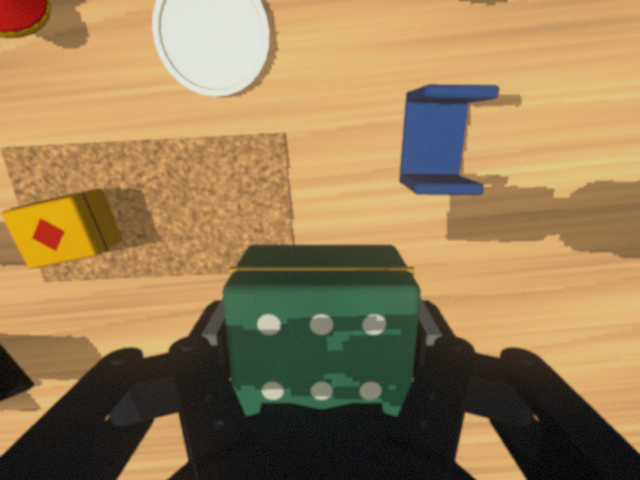

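The wrist view shows the held green box with dots around (321,357), square in the grip. The rack's wall tops are at y≈92 (x 430–498) and y≈189 (x 415–482), and its floor is at (435,140). I read the wall edges from pixel profiles.

```bash
python3 -c "
from h import *;import pickle
s=pickle.load(open('w4.pkl','rb'));im=s['image']
m=mask(im,(100,80,20),(130,255,255))
for x in (440,450,460,470,480,490):
  r=np.where(m[60:220,x])[0]+60;sp=np.split(r,np.where(np.diff(r)>1)[0]+1)
  print(x,[(a[0],a[-1]) for a in sp if len(a)>2])
print(im[80:104,455,2],im[176:198,445,2])
for y in (88,92,96,140,185,190):
  r=np.where(m[y,380:520])[0]+380;print('row',y,r[0],r[-1],im[y,400:440:4,2])
P=[]
for c in blobs(mask(im,(0,0,110),(180,70,255)),(245,305,395,405),60):
  q=cv2.moments(c);P.append(ray(s,[q['m10']/q['m00'],q['m01']/q['m00']],.1904+.041)[0,:2])
print(np.round(P,4).tolist(),np.mean(P,0))
"
```

```text
440 [(np.int64(86), np.int64(97)), (np.int64(103), np.int64(174)), (np.int64(183), np.int64(192))]
450 [(np.int64(86), np.int64(97)), (np.int64(103), np.int64(174)), (np.int64(183), np.int64(193))]
460 [(np.int64(86), np.int64(98)), (np.int64(103), np.int64(156)), (np.int64(183), np.int64(193))]
470 [(np.int64(86), np.int64(98)), (np.int64(184), np.int64(193))]
480 [(np.int64(86), np.int64(98)), (np.int64(185), np.int64(192))]
490 [(np.int64(87), np.int64(97))]
[113 119 116 112 106 106 118 127 129 129 133 133 131 131 129 122 110  95
  79  63  53  60  72  91] [ 66  58  63  63  62  66  75  89 102 120 128 131 133 132 133 133 122 116
 104 111 121 124]
row 88 423 497 [117 117 117 118 103  89  96 130 135 137]
row 92 414 496 [116 117  92  83  83  83 103 131 133 134]
row 96 408 495 [119 114  78  77  77  79  86 102 103 106]
row 140 404 462 [115 122 140 136 140 138 140 140 137 139]
row 185 415 481 [122  98  84  83 110 118 120 123 121 118]
row 190 415 481 [111 110 109  90 118 132 133 132 130 133]
[[0.5311, -0.1411], [0.5272, -0.1768], [0.5293, -0.1589], [0.5027, -0.1383], [0.5009, -0.1561], [0.4993, -0.1739]] [ 0.51506104 -0.15750428]
```

```bash
python3 -c "
from h import *;import pickle
s=pickle.load(open('w4.pkl','rb'))
w=ray(s,[[427,86],[498,86],[428,97.3],[497,98],[414,182.5],[481,183.5],[415,193.5],[482,193]],.062)[:,:2];print(w.round(4).tolist())
f=ray(s,[[404,140],[462.5,140]],.008)[:,:2];print('floor ends',f.round(4).tolist())
for i in(0,2,4,6): v=w[i]-w[i+1];print('len',np.linalg.norm(v).round(4),'yaw',np.degrees(np.arctan2(-v[0],v[1])).round(2))
c=w.mean(0);print('c',c, 'inner', np.linalg.norm(w[2:4].mean(0)-w[4:6].mean(0)),'outer',np.linalg.norm(w[:2].mean(0)-w[6:].mean(0)))
go([*c,.19],-96,None,.1)
p=pickle.load(open('t3.pkl','rb'))
"
```

```text
[[0.6117, -0.2449], [0.6064, -0.2965], [0.6038, -0.2456], [0.5982, -0.2963], [0.5416, -0.2342], [0.5354, -0.2872], [0.5326, -0.2348], [0.5276, -0.2884]]
floor ends [[0.5714, -0.2395], [0.566, -0.2929]]
len 0.0519 yaw -5.77
len 0.051 yaw -6.31
len 0.0534 yaw -6.61
len 0.0537 yaw -5.32
c [ 0.5696785  -0.26598692] inner 0.06336343062870736 outer 0.07944730618383772
t 19.32 at [ 0.5149 -0.1571  0.1906] y heading -95.73 q [-0.48  0.2   0.78  1.78 -0.15  1.22 -1.32]
[[2.18, 3.43, 0.02], [-0.0, 0.0, 0.002], 0.1]
[[2.18, 3.43, 0.02], [-0.0, 0.0, 0.002], 0.1]
[[2.19, 3.42, 0.02], [-0.0, 0.0, 0.002], 0.1]
```

servo_tool(
  steps=[
    [[1,1.5,0],[0,0,0.002],0.1],
    [[2,3,0],[0,0,0.002],0.1],
    [[2,3.5,0],[0,0,0],0.1],
    [[1.5,2.3,0],[0,0,0],0.1],
    [[0,0,2],[0,0,0],0.1],
    [[0,0,4],[0,0,0],0.1],
    [[0,0,3],[0,0,0],0.1],
    [[0,0,0],[0,0,0],0.1],
  ],
)

```text
t: 20.32
ee_pos: [0.5672, -0.2652, 0.0982]
orientation: [[0.995, -0.104, -0.005], [-0.104, -0.995, 0.003], [-0.005, -0.002, -1.0]]
ft_force: [1.5, 0.9, -2.5]
gripper_width: 0.79
grip_force: 46.8
```

servo_tool(
  steps=[
    [[0,0,0],[0,0,0],0.1],
    [[0,0,0],[0,0,0],0.1],
  ],
)

```text
t: 20.58
ee_pos: [0.5695, -0.268, 0.1027]
orientation: [[0.994, -0.106, 0.002], [-0.106, -0.994, -0.0], [0.002, 0.0, -1.0]]
ft_force: [0.2, 0.1, -3.4]
gripper_width: 0.789
grip_force: 46.8
```

```bash
python3 -c "
from h import *;import pickle
go([.5697,-.266,.0121],-95.95,1,.1)
s=eyes.snapshot('side');p=eyes.snapshot('top')
save(dict(image=np.hstack([cv2.resize(s['image'][270:390,380:500],(400,400)),cv2.resize(p['image'][190:290,400:500],(400,400))])),'p5')"
```

```text
t 20.57 at [ 0.5695 -0.268   0.1027] y heading -96.06 q [-0.19  0.53  0.75  1.63 -0.39  1.13 -1.02]
[[-0.02, -0.2, 9.06], [0.0, -0.002, -0.002], 0.1]
```

View pics/p5.png

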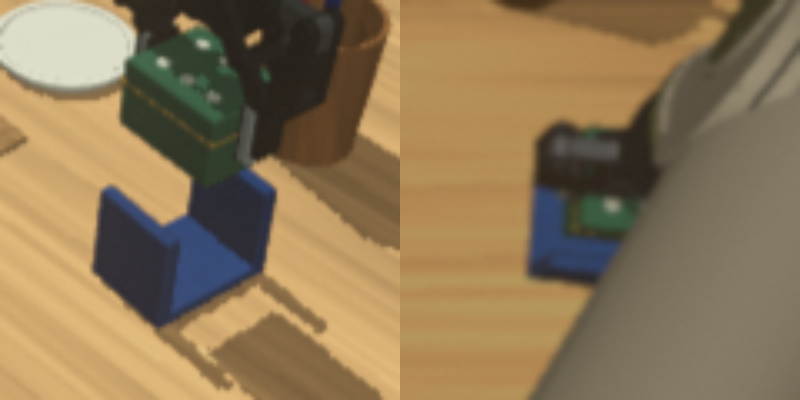

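The side view at left shows the green box hovering level over the rack and in line with it, clear of the wall tops. In the top view at right the arm covers part of the rack. I'm lowering in stages and watching the force.

servo_tool(
  steps=[
    [[0,-0.2,2],[0,0,0],0.1],
    [[0,0,1.5],[0,0,0],0.1],
    [[0,0,1],[0,0,0],0.1],
    [[0,0,1],[0,0,0],0.1],
    [[0,0,0],[0,0,0],0.1],
  ],
)

```text
t: 21.3
ee_pos: [0.5684, -0.2659, 0.0454]
orientation: [[0.994, -0.106, -0.001], [-0.106, -0.994, 0.0], [-0.001, -0.0, -1.0]]
ft_force: [-1.2, 0.0, -3.2]
gripper_width: 0.791
grip_force: 47.0
```

servo_tool(
  steps=[
    [[0,0,1],[0,0,0],0.1],
    [[0,0,1],[0,0,0],0.1],
    [[0,0,0.7],[0,0,0],0.1],
    [[0,0,0.3],[0,0,0],0.1],
    [[0,0,0],[0,0,0],0.1],
    [[0,0,0],[0,0,0],0.1],
  ],
)

```text
t: 22.05
ee_pos: [0.5691, -0.2662, 0.0166]
orientation: [[0.994, -0.106, 0.0], [-0.106, -0.994, -0.0], [0.0, 0.0, -1.0]]
ft_force: [-0.3, -0.4, -2.9]
gripper_width: 0.792
grip_force: 47.0
```

servo_tool(
  steps=[
    [[0,0,0.3],[0,0,0],0.1],
    [[0,0,0.1],[0,0,0],0.1],
    [[0,0,0.1],[0,0,0],0.1],
    [[0,0,0],[0,0,0],0.1],
    [[0,0,0],[0,0,0],0.1],
  ],
)

```text
t: 22.68
ee_pos: [0.5689, -0.266, 0.0122]
orientation: [[0.994, -0.106, 0.0], [-0.106, -0.994, 0.001], [0.0, -0.001, -1.0]]
ft_force: [-5.2, 3.8, 8.3]
gripper_width: 0.789
grip_force: 48.3
```

servo_tool(
  steps=[
    [[0,0,0],[0,0,0],0.6],
    [[0,0,0],[0,0,0],1],
    [[0,0,0],[0,0,0],1],
    [[0,0,0],[0,0,0],1],
    [[0,0,-2],[0,0,0],1],
    [[0,0,-4],[0,0,0],1],
    [[0,0,-5],[0,0,0],1],
    [[0,0,-5],[0,0,0],1],
  ],
)

```text
t: 23.68
ee_pos: [0.5687, -0.2663, 0.1743]
orientation: [[0.994, -0.107, 0.001], [-0.107, -0.994, -0.0], [0.001, 0.0, -1.0]]
ft_force: [0.4, -0.1, 0.2]
gripper_width: 1.001
grip_force: 0.0
```

```bash
python3 -c "
from h import *;import pickle
s=wrist();P=[]
for c in blobs(mask(s['image'],(0,0,140),(180,90,255)),(250,150,400,320),40):
  q=cv2.moments(c);P.append(ray(s,[q['m10']/q['m00'],q['m01']/q['m00']],.053)[0,:2])
print(np.round(P,4).tolist(),np.mean(P,0))
# ivory in t3
p=pickle.load(open('t3.pkl','rb'))
print(cv2.cvtColor(p['image'],cv2.COLOR_RGB2HSV)[264,190:236].tolist())
go([.5243,.0854,.19],6.2)"
```

```text
[[0.5831, -0.2493], [0.5811, -0.2674], [0.5793, -0.2856]] [ 0.58116443 -0.26741328]
[[16, 136, 47], [16, 130, 49], [15, 130, 47], [17, 84, 61], [19, 50, 96], [21, 42, 122], [22, 43, 130], [22, 43, 129], [20, 43, 130], [20, 43, 130], [21, 42, 129], [21, 42, 129], [20, 43, 130], [22, 43, 130], [21, 41, 130], [20, 43, 130], [23, 38, 136], [28, 23, 158], [32, 19, 175], [34, 20, 180], [34, 20, 179], [34, 20, 179], [32, 19, 179], [34, 20, 180], [35, 19, 179], [35, 18, 180], [34, 20, 180], [34, 20, 180], [34, 20, 180], [36, 21, 180], [34, 20, 179], [34, 20, 180], [35, 19, 173], [30, 19, 131], [18, 49, 78], [17, 98, 52], [15, 110, 51], [15, 122, 50], [17, 133, 48], [17, 143, 48], [17, 141, 47], [17, 136, 47], [17, 140, 51], [17, 138, 76], [17, 138, 111], [16, 137, 128]]
t 23.73 at [ 0.571  -0.2681  0.1813] y heading -96.15 q [-0.22  0.45  0.79  1.56 -0.34  1.26 -1.06]
[[-0.77, -3.15, -0.09], [0.001, -0.0, -0.162], 1.0]
[[-0.25, -3.23, -0.09], [0.001, -0.0, -0.162], 1.0]
[[0.28, -3.23, -0.09], [0.001, -0.0, -0.162], 1.0]
[[0.8, -3.14, -0.08], [0.001, -0.0, -0.162], 1.0]
[[1.3, -2.97, -0.08], [0.001, -0.0, -0.162], 1.0]
[[1.76, -2.72, -0.08], [0.001, -0.0, -0.162], 1.0]
[[2.18, -2.4, -0.08], [0.001, -0.0, -0.162], 1.0]
[[2.54, -2.02, -0.08], [0.001, -0.0, -0.162], 1.0]
[[2.83, -1.58, -0.08], [0.001, -0.0, -0.162], 1.0]
[[3.05, -1.11, -0.08], [0.001, -0.0, -0.162], 1.0]
[[3.19, -0.6, -0.08], [0.001, -0.0, -0.162], 1.0]
```

Green stands in the rack. Going back for yellow.

servo_tool(
  steps=[
    [[-0.8,-3.1,-0.1],[0,0,-0.162],1],
    [[-0.2,-3.2,-0.1],[0,0,-0.162],1],
    [[0.3,-3.2,-0.1],[0,0,-0.162],1],
    [[0.8,-3.1,-0.1],[0,0,-0.162],1],
    [[1.3,-3,-0.1],[0,0,-0.162],1],
    [[1.8,-2.7,-0.1],[0,0,-0.162],1],
    [[2.2,-2.4,-0.1],[0,0,-0.162],1],
    [[2.5,-2,-0.1],[0,0,-0.162],1],
  ],
)

```text
t: 24.72
ee_pos: [0.536, -0.0096, 0.1805]
orientation: [[0.368, 0.93, 0.002], [0.93, -0.368, 0.0], [0.001, 0.001, -1.0]]
ft_force: [0.1, 0.2, -0.3]
gripper_width: 0.998
grip_force: 0.0
```

servo_tool(
  steps=[
    [[2.8,-1.6,0],[0,0,-0.162],1],
    [[3.1,-1.1,0],[0,0,-0.162],1],
    [[3.2,-0.6,0],[0,0,-0.162],1],
    [[0,0,0],[0,0,0],1],
    [[0,0,0],[0,0,0],1],
    [[0,0,0],[0,0,0],1],
  ],
)

```text
t: 25.48
ee_pos: [0.5237, 0.0854, 0.1797]
orientation: [[-0.102, 0.995, 0.001], [0.995, 0.102, -0.0], [-0.0, 0.001, -1.0]]
ft_force: [0.0, -0.6, 0.4]
gripper_width: 0.999
grip_force: 0.0
```

```bash
python3 -c "
from h import *;import pickle
go([.5243,.0854,.008],6.2)
s=wrist();p=eyes.snapshot('top')
for c in blobs(mask(s['image'],(15,180,90),(32,255,255)),amin=400)[:1]: print(rect(s,c,.048),cv2.boundingRect(c))
for c in blobs(mask(p['image'],(15,200,100),(32,255,255)),(262,215,400,310))[:2]: print('Y',rect(p,c,.048),cv2.boundingRect(c))
t3=pickle.load(open('t3.pkl','rb'))
for q in (t3,):
  for c in blobs(mask(q['image'],(0,0,88),(180,72,255)),(180,240,238,285))[:1]: print('I',rect(q,c,.053),cv2.boundingRect(c))
P=[]
im=s['image']
for c in blobs(mask(im,(0,150,60),(8,255,255))|mask(im,(172,150,60),(180,255,255)),amin=60)[:2]: m=cv2.moments(c); print(ray(s,[m['m10']/m['m00'],m['m01']/m['m00']],.048))
"
```

```text
t 25.48 at [0.5237 0.0854 0.1797] y heading 5.85 q [-0.6   0.16  0.39  1.8  -0.06  1.19 -0.09]
[[-0.0, 0.01, 4.29], [0.0, 0.0, -0.002], 1.0]
[[-0.0, 0.01, 4.29], [0.0, 0.0, -0.002], 1.0]
[[-0.0, 0.01, 4.29], [0.0, 0.0, -0.002], 1.0]
[[-0.0, 0.01, 4.29], [0.0, 0.0, -0.002], 1.0]
((524.412841796875, 87.33514404296875), (55.32549285888672, 72.46434020996094), 5.8274664878845215) (288, 176, 68, 85)
I ((516.0973510742188, 284.0815124511719), (58.61555862426758, 67.38524627685547), 2.1763722896575928) (194, 251, 31, 27)
[[0.69868576 0.0796731  0.048     ]]
[[0.52491033 0.08408339 0.048     ]]
```

servo_tool(
  steps=[
    [[-0.1,0.1,4.5],[0,0,0],1],
    [[0,0,5],[0,0,0],1],
    [[0,0,4],[0,0,0],1],
    [[0,0,2.5],[0,0,0],1],
    [[0,0,1.2],[0,0,0],1],
    [[0,0,0],[0,0,0],1],
    [[0,0,0],[0,0,0],1],
  ],
)

```text
t: 26.45
ee_pos: [0.5254, 0.0859, 0.0084]
orientation: [[-0.105, 0.995, 0.002], [0.995, 0.105, 0.001], [0.0, 0.002, -1.0]]
ft_force: [0.7, 0.3, 0.9]
gripper_width: 1.001
grip_force: 0.0
```

servo_tool(
  steps=[
    [[0,0,0],[0,0,0],0.35],
    [[0,0,0],[0,0,0],0.2],
    [[0,0,0],[0,0,0],-0.2],
    [[0,0,0],[0,0,0],-0.2],
    [[0,0,0],[0,0,0],-0.2],
    [[0,0,0],[0,0,0],-0.2],
  ],
)

```text
t: 27.2
ee_pos: [0.5251, 0.086, 0.0081]
orientation: [[-0.105, 0.994, 0.001], [0.994, 0.105, 0.001], [0.001, 0.001, -1.0]]
ft_force: [-0.9, 1.0, 5.7]
gripper_width: 0.653
grip_force: 43.2
```

servo_tool(
  steps=[
    [[0,0,-0.5],[0,0,0],-0.2],
    [[0,0,-2],[0,0,0],-0.2],
    [[0,0,-4],[0,0,0],-0.2],
    [[1,0,-5],[0,0,0],-0.2],
    [[3,0,-4.5],[0,0,0],-0.2],
    [[3,0,-2],[0,0,0],-0.2],
    [[1,0,-0.5],[0,0,0],-0.2],
    [[0,0,0],[0,0,0],-0.2],
  ],
)

```text
t: 28.2
ee_pos: [0.5158, 0.1652, 0.1917]
orientation: [[-0.106, 0.994, -0.001], [0.994, 0.106, -0.001], [-0.0, -0.001, -1.0]]
ft_force: [0.3, -0.2, -3.5]
gripper_width: 0.653
grip_force: 43.1
```

servo_tool(
  steps=[
    [[0,0,0],[0,0,0],-0.2],
    [[0,0,0],[0,0,0],-0.2],
  ],
)

```text
t: 28.45
ee_pos: [0.516, 0.164, 0.1915]
orientation: [[-0.103, 0.995, -0.001], [0.995, 0.103, -0.001], [-0.001, -0.001, -1.0]]
ft_force: [-0.1, 0.4, -2.0]
gripper_width: 0.649
grip_force: 43.1
```

```bash
python3 -c "
from h import *;import pickle
s=wrist();pickle.dump(s,open('w6.pkl','wb'));go([.516,.284,.2],2.5)
save(s,'w6')"
```

```text
t 28.5 at [0.5161 0.1643 0.1917] y heading 5.94 q [-0.7   0.17  0.35  1.75 -0.06  1.22 -0.24]
[[3.97, 0.41, -0.28], [-0.0, 0.0, 0.02], 1.0]
[[3.98, 0.33, -0.28], [-0.0, 0.0, 0.02], 1.0]
[[3.98, 0.25, -0.28], [-0.0, 0.0, 0.02], 1.0]
```

View pics/w6.png

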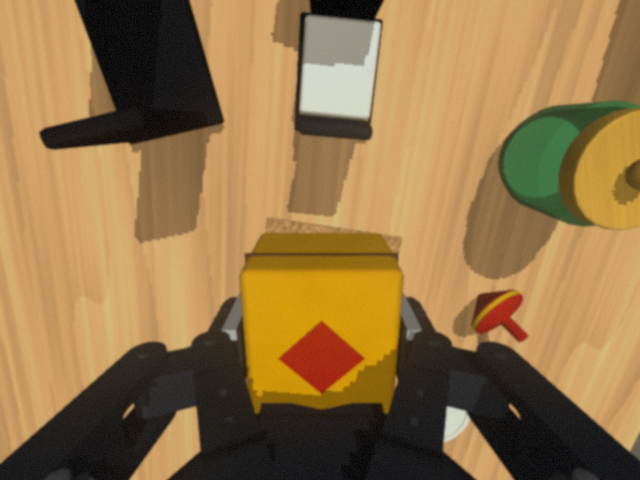

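The view shows the held yellow box with its diamond at (321,356). The ivory lid in the stand spans corners (306,15), (382,20), (299,112) and (372,120), with the -y wall just below it at (333,128).

```bash
python3 -c "
from h import *;import pickle
s=pickle.load(open('w6.pkl','rb'));im=s['image']
m=mask(im,(0,0,75),(180,70,255))
k=np.zeros_like(m);k[5:125,290:390]=255;m&=k
c=blobs(m)[0];print(cv2.boundingRect(c),rect(s,c,.053))
def edge(rows=None,cols=None):
  pass
L=[];Rr=[]
for y in range(25,105,4):
  r=np.where(m[y])[0];L.append([r[0]-.5,y]);Rr.append([r[-1]+.5,y])
for n,e in(('L',L),('R',Rr)):
  w=ray(s,e,.053)[:,:2];a=np.polyfit(w[:,1],w[:,0],1);print(n,'x@.284',np.polyval(a,.284).round(4),'yaw',np.degrees(np.arctan(-a[0])).round(2))
U=[[x,np.where(m[:,x])[0][0]-.5] for x in range(314,374,4)];D=[[x,np.where(m[:,x])[0][-1]+.5] for x in range(306,368,4)]
for n,e in(('U',U),('D',D)):
  for z in(.053,.096):
    w=ray(s,e,z)[:,:2];a=np.polyfit(w[:,0],w[:,1],1);print(n,z,'y@.516',np.polyval(a,.516).round(4),'yaw',np.degrees(np.arctan(a[0])).round(2))
q=blobs(mask(im,(0,150,60),(8,255,255))|mask(im,(172,150,60),(180,255,255)),(260,310,380,400),100)[0]
b=cv2.boundingRect(q);print('diamond',b);q=cv2.moments(q);print(ray(s,[[q['m10']/q['m00'],q['m01']/q['m00']],[b[0]+b[2]/2,b[1]+b[3]/2]],.1917+.0399))
"
```

```text
(298, 15, 84, 105) ((517.0103149414062, 281.6399841308594), (56.496028900146484, 68.43677520751953), 1.1326483488082886)
L x@.284 0.4893 yaw 0.03
R x@.284 0.5452 yaw 1.34
U 0.053 y@.516 0.3153 yaw 0.64
U 0.096 y@.516 0.3039 yaw 0.64
D 0.053 y@.516 0.2476 yaw 1.09
D 0.096 y@.516 0.2466 yaw 1.09
diamond (281, 323, 81, 69)
[[0.51676721 0.16287625 0.2316    ]
 [0.51691025 0.16285981 0.2316    ]]
```

```bash
python3 -c "
from h import *;import pickle
p=pickle.load(open('t3.pkl','rb'));s=pickle.load(open('w6.pkl','rb'))
print(p['image'][262,178:240].max(1).tolist())
print(s['image'][100:145,335].max(1).tolist(), s['image'][0:20,345].max(1).tolist())
for c in (185,186): print('top +y outer .096',ray(p,[c,264],.096)[0,:2])
for c in (233,234,235): print('-y outer z0',ray(p,[c,264],.0)[0,:2])
for c in (223,224): print('ivory/wall edge', ray(p,[c,264],.096)[0,:2],ray(p,[c,264],.053)[0,:2])
for y in(121,123,125,128,137,139): print(y,ray(s,[335,y],.096)[0,1].round(4),ray(s,[335,y],.0)[0,1].round(4))
"
```

```text
[178, 179, 179, 180, 174, 142, 91, 57, 52, 49, 48, 47, 48, 48, 46, 60, 97, 122, 129, 131, 130, 130, 130, 130, 131, 130, 130, 130, 137, 160, 177, 180, 180, 179, 180, 179, 180, 179, 180, 179, 180, 180, 180, 181, 174, 132, 78, 52, 51, 49, 48, 49, 48, 47, 51, 76, 109, 126, 128, 128, 128, 128]
[219, 217, 217, 216, 216, 217, 215, 217, 218, 218, 215, 215, 207, 198, 175, 147, 119, 91, 66, 50, 50, 53, 50, 49, 48, 54, 55, 57, 57, 55, 51, 57, 54, 53, 51, 53, 66, 100, 127, 147, 147, 147, 148, 148, 151] [11, 5, 9, 12, 16, 8, 15, 4, 3, 13, 12, 7, 15, 12, 12, 1, 17, 47, 85, 115]
top +y outer .096 [0.51286828 0.32793555]
top +y outer .096 [0.51286195 0.3257678 ]
-y outer z0 [0.52152158 0.23720134]
-y outer z0 [0.5215147  0.23484469]
-y outer z0 [0.52150782 0.23248787]
ivory/wall edge [0.51262747 0.24544788] [0.51664209 0.25230561]
ivory/wall edge [0.51262112 0.243274  ] [0.51663551 0.25005065]
121 0.2441 0.2452
123 0.2429 0.2435
125 0.2416 0.2417
128 0.2397 0.239
137 0.234 0.231
139 0.2327 0.2292
```

servo_tool(
  steps=[
    [[2,0.1,-1],[0,0,0.02],-0.2],
    [[3.5,0.2,0],[0,0,0.03],-0.2],
    [[3.5,0.2,0],[0,0,0.03],-0.2],
    [[2,0.1,0],[0,0,0],-0.2],
    [[0.9,0,0],[0,0,0],-0.2],
    [[0,0,0],[0,0,0],-0.2],
    [[0,0,0],[0,0,0],-0.2],
    [[0,0,0],[0,0,0],-0.2],
  ],
)

```text
t: 29.5
ee_pos: [0.5147, 0.2834, 0.2025]
orientation: [[-0.024, 1.0, 0.0], [1.0, 0.024, -0.0], [-0.0, 0.0, -1.0]]
ft_force: [0.1, 0.5, -2.4]
gripper_width: 0.644
grip_force: 43.1
```

```bash
python3 -c "
from h import *
go([.5162,.2837,.058],1.3,1,-.2)"
```

```text
t 29.5 at [0.5147 0.2834 0.2025] y heading 1.36 q [-0.82  0.27  0.29  1.62 -0.08  1.27 -0.5 ]
[[0.02, 0.14, 14.45], [0.0, 0.0, 0.001], -0.2]
```

servo_tool(
  steps=[
    [[0,0.15,3],[0,0,0],-0.2],
    [[0,0,4],[0,0,0],-0.2],
    [[0,0,2],[0,0,0],-0.2],
    [[0,0,0],[0,0,0],-0.2],
    [[0,0,0],[0,0,0],-0.2],
  ],
)

```text
t: 30.12
ee_pos: [0.5166, 0.2846, 0.1136]
orientation: [[-0.025, 1.0, 0.001], [1.0, 0.025, 0.001], [0.001, 0.001, -1.0]]
ft_force: [-0.4, -0.2, -1.3]
gripper_width: 0.655
grip_force: 43.0
```

servo_tool(
  steps=[
    [[0,0,0.5],[0,0,0],-0.2],
    [[0,0,0.5],[0,0,0],-0.2],
    [[0,0,0.5],[0,0,0],-0.2],
    [[0,0,0.5],[0,0,0],-0.2],
    [[0,0,0],[0,0,0],-0.2],
  ],
)

```text
t: 30.75
ee_pos: [0.5156, 0.2843, 0.0918]
orientation: [[-0.025, 1.0, -0.001], [1.0, 0.025, -0.001], [-0.0, -0.001, -1.0]]
ft_force: [0.4, 0.3, -1.6]
gripper_width: 0.645
grip_force: 43.0
```

servo_tool(
  steps=[
    [[0,0,0.8],[0,0,0],-0.2],
    [[0,0,0.8],[0,0,0],-0.2],
    [[0,0,0.8],[0,0,0],-0.2],
    [[0,0,0.4],[0,0,0],-0.2],
    [[0,0,0],[0,0,0],-0.2],
    [[0,0,0],[0,0,0],-0.2],
  ],
)

```text
t: 31.5
ee_pos: [0.5161, 0.2846, 0.0646]
orientation: [[-0.025, 1.0, 0.0], [1.0, 0.025, 0.0], [0.0, 0.0, -1.0]]
ft_force: [0.2, 0.2, -1.2]
gripper_width: 0.651
grip_force: 43.0
```

servo_tool(
  steps=[
    [[0,0,0.2],[0,0,0],-0.2],
    [[0,0,0.2],[0,0,0],-0.2],
    [[0,0,0.1],[0,0,0],-0.2],
    [[0,0,0],[0,0,0],-0.2],
    [[0,0,0],[0,0,0],-0.2],
  ],
)

```text
t: 32.12
ee_pos: [0.516, 0.2845, 0.0594]
orientation: [[-0.025, 1.0, 0.0], [1.0, 0.025, 0.0], [0.0, 0.0, -1.0]]
ft_force: [0.5, 1.3, -3.1]
gripper_width: 0.65
grip_force: 43.0
```

servo_tool(
  steps=[
    [[0,0,0.1],[0,0,0],-0.2],
    [[0,0,0.05],[0,0,0],-0.2],
    [[0,0,0],[0,0,0],-0.2],
    [[0,0,0],[0,0,0],-0.2],
  ],
)

```text
t: 32.62
ee_pos: [0.516, 0.2845, 0.0581]
orientation: [[-0.025, 1.0, 0.0], [1.0, 0.025, 0.0], [0.0, 0.0, -1.0]]
ft_force: [-2.4, -1.3, 3.9]
gripper_width: 0.651
grip_force: 43.6
```

Contact is at the expected height. I release, lift away and check.

servo_tool(
  steps=[
    [[0,0,0],[0,0,0],0.4],
    [[0,0,0],[0,0,0],0.7],
    [[0,0,0],[0,0,0],1],
    [[0,0,0],[0,0,0],1],
    [[0,0,-3],[0,0,0],1],
    [[0,0,-5],[0,0,0],1],
    [[0,0,-5],[0,0,0],1],
    [[0,0,-3],[0,0,0],1],
  ],
)

```text
t: 33.62
ee_pos: [0.5166, 0.2847, 0.2207]
orientation: [[-0.025, 1.0, 0.002], [1.0, 0.025, 0.002], [0.002, 0.003, -1.0]]
ft_force: [-1.1, 0.7, -0.6]
gripper_width: 0.999
grip_force: 0.0
```

servo_tool(
  steps=[
    [[-4,0,-1],[0,0,0],1],
    [[-4,0,0],[0,0,0],1],
    [[-3,0,0],[0,0,0],1],
    [[0,0,0],[0,0,0],1],
    [[0,0,0],[0,0,0],1],
    [[0,0,0],[0,0,0],1],
  ],
)

```text
t: 34.38
ee_pos: [0.5185, 0.1757, 0.2277]
orientation: [[-0.027, 1.0, -0.0], [1.0, 0.027, 0.0], [0.0, -0.0, -1.0]]
ft_force: [-0.8, 0.9, -0.8]
gripper_width: 0.997
grip_force: 0.0
```

```bash
python3 -c "
from h import *;import pickle
s=eyes.snapshot('side');w=wrist();p=eyes.snapshot('top')
A=cv2.resize(s['image'][170:270,210:310],(400,300));B=cv2.resize(s['image'][300:380,390:480],(400,300))
C=cv2.resize(w['image'][:160,230:440],(400,300));D=cv2.resize(p['image'][205:285,400:500],(400,300))
save(dict(image=np.vstack([np.hstack([A,B]),np.hstack([C,D])])),'end')
for c in blobs(mask(w['image'],(15,180,90),(32,255,255)),(250,0,420,200),300)[:1]: print('Y',rect(w,c,.098),cv2.boundingRect(c))
green(p,.053,(420,210,480,280))
"
```

```text
Y ((516.4721069335938, 281.9593200683594), (54.7841682434082, 67.4123764038086), 1.5085222721099854) (283, 31, 78, 101)
G ((567.529296875, -262.8226013183594), (61.91921615600586, 48.63452911376953), 84.65483093261719) (435, 230, 28, 23)
```

View pics/end.png

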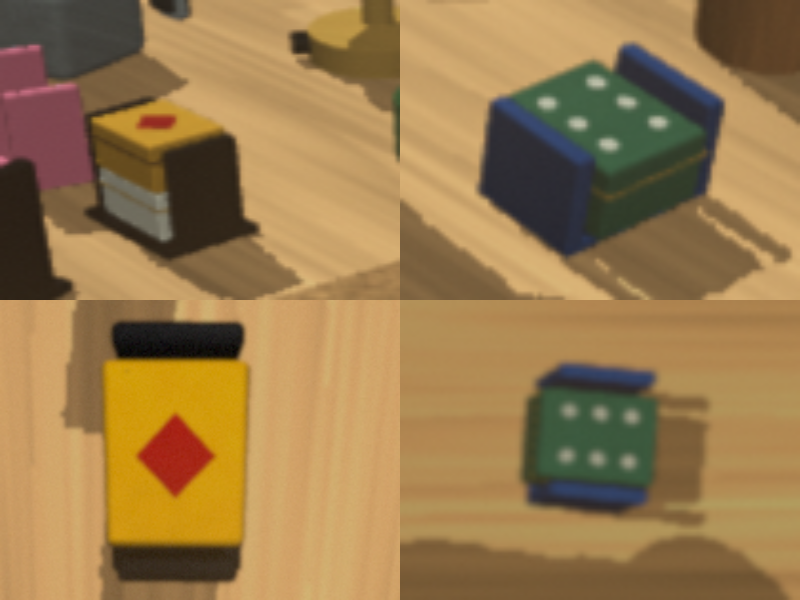

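The yellow box sits level and square on the ivory one (top left at (155,130), bottom left at (175,455)). The green box stands level in the rack between its walls (top right at (610,130)). The robot touches nothing, so I'm handing in.

```bash
python3 -c "
from bench import close_job
print(close_job())"
```

```text
the job is handed in; nothing more can be done
None
```

The job is handed in at about 34 s: the green box stands on the rack's floor between its walls, the yellow box sits level and square on the ivory box in the stand, and neither box was dropped.

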